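# Set the blower air valve of the scroll saw two turns open

### The arm

A 6-joint arm with a two-finger parallel gripper is mounted at the origin on the work surface. World frame = base frame: x ahead of the robot, y to its left, z up, the work surface at z = 0. Lengths are in m, angles in rad, forces in N, time in s.
With the tool pointing down it reaches from about 0.325 to 0.775 m from the base axis. Payload 5.5 kg.
Tool frame: the origin (TCP) lies between the finger pads; the fingertips stand tips_ahead ahead of it and the grasp point (between the pads) is the TCP (tips_ahead is the distance from the TCP to the fingertips, in m); z points along the fingers, y is the direction in which the jaws open and shut (so a half turn about z gives the same grasp; the last joint's range is limited). The gripper opens to 88 mm and grips with 3 to 60 N. Pads are 20 mm wide; open, the fingers measure 115 mm over their backs; the gripper's body (75 mm by 178 mm) begins 61 mm behind the grasp point.
Start: joints at [-1.317, 0.091, 1.231, -0, 1.82, -0.057], TCP at [0.183, -0.571, 0.242] pointing down, gripper open.
Joint ranges: [-2.87, 2.87], [-0.86, 2.18], [0.17, 2.46], [-1.51, 4.65], [0.06, 2.69], [-2.65, 2.65]. Speed limits (rad/s): [2.57, 2.57, 3.01, 3.14, 3.14, 3.14].

### API

Orientations are given as a rotation vector (axis times angle).
In Python, from station import * gives the robot as it stands.
- The arm moves only by the tool apply_moves, never from a script. Its argument "moves" is a list of rows, each a list of 7 numbers: the shift along the tool's x, y, z in m, then the turn, a rotation vector about the tool's x, y, z in degrees, then the finger opening in m, from 0 to 0.0878. A call has exactly 8 rows; each row shifts and turns the commanded pose from where the row before left it, along the tool's axes as they then stand; what a row does not reach is not made up. A row lasts 1/12 s, in which the tool goes at most 41.7 mm and 7.16 degrees, less where a joint would pass 70% of its speed; a pose out of reach is approached as far as the arm can. A call with a gripper value outside its range is refused whole. The fingers move at their own pace and stop on an object; "squeeze" is the grip in N (left out, the last holds). Time passes only in rows, so rows that do not move let the fingers close, or fill a call up. It gives the time, the measured TCP pose, the force and the opening at its end, in the units of the state.
- get_state(): the state, without advancing time (a new reading comes with each control period).
- read_camera(name): name is "side" or "top"; returns the picture (480x640x3 uint8, red, green, blue); there is no depth.
- get_calibration(name): a dict with "intrinsics" (3x3 intrinsics, pixels), "position" and "orientation" of the camera in the world. Camera axes: x right, y down, z forward; pixel columns grow to the right and rows downward; lengths in m; the calibration is good to about 2 mm. A picture is of the moment at which its call begins. get_calibration takes no time and is no camera call.
- close_job(): hands the job in, once; it reports no verdict.
The state is a dict: "time": time; "qpos": joint angles; "qvel": joint speeds; "tau": joint torques, N m; "eef_pos": TCP position; "orientation": TCP orientation; "contact_force": force on the tool from outside, world axes, zero at the start; "wrist_torque": the same for the moment, N m; "gripper_width": finger opening in m.
Only numpy, scipy, OpenCV 4.12 (cv2) and the standard library are available. Lean on these libraries where they do the work, as an engineer would, in place of code of your own. Each camera call takes 0.05 s, during which the arm holds its last target.

### The job

Set the air valve for the scroll saw's dust blower: using the black handle on the red wheel, turn the wheel clockwise (seen from above) until the valve is fully closed against its stop, then back it off exactly two full turns anticlockwise. Finish while still holding the handle gripped between the fingers, with the wheel at rest in that position, and do not disturb the oil bottle, safety glasses or wooden offcut lying around the valve.

Things in the scene. Friction and masses are not known exactly. Their poses are not given: they have to be found in the camera images.
- valve: Fixed brass valve on a grey base plate 200 x 130 x 12 mm, with a 24 mm steel pipe with brass couplings running through it along its own x axis (290 mm end to end, pipe axis 50 mm above the bench). Origin: centre of the plate's underside, on the bench, right below the wheel's vertical axis. z up.
- wheel_hub (a point): The point on the wheel's vertical turning axis at the mid height of the rim, 127 mm above the bench. The wheel is red, level, with three spokes, rim 134 mm outside diameter and 14 mm thick; nothing of the wheel or hub is higher than 11 mm above this point except the handle. The wheel does not rise or sink as it turns.
- handle: Black upright handle of the wheel: a round grip 60 mm tall, 26 mm diameter at its middle, 23 mm near its ends, that spins freely about its own vertical pin, so that fingers that keep their direction can carry it round and round. Origin: centre of the grip, half-way up, 38 mm above wheel_hub and 60 mm off the wheel's axis. Its underside is 1 mm above the rim.
- wheel (a joint): Wheel angle in rad, counted over all turns: 0 = valve closed, a hard stop; it grows as the wheel turns anticlockwise seen from above (opening), up to 21.99 (3.5 turns, the other stop). Two turns open is 12.566. At 0 (and at each full turn) the handle stands on the +x side of the valve body's own x axis. It starts between 0.35 and 1.35 turns open. The stem rubs with about 0.15 N m (2.5 N at the handle) and stays where it is left.
- oil_bottle: Bystander: small white oil bottle with a yellow label and a red cap, 44 mm diameter, 95 mm tall, standing. Origin: centre of its underside.
- glasses: Bystander: safety glasses with blue frame, 136 mm wide, 125 mm deep, 46 mm high. Origin: below the middle of the lenses.
- offcut: Bystander: L-shaped plywood offcut, 100 x 75 x 12 mm, lying flat. Origin: underside, in the middle of the L's 100 x 50 mm arm.

How it is judged:
On the way, in this order (a step that is already met when the one before it is completed fails the run):
1. the valve is closed against its stop (wheel within 0.08 rad of 0) (value of joint wheel below 0.08 rad), for 0.2 s.
2. the wheel is backed off two turns (within 0.26 rad, 15 degrees) (value of joint wheel between 12.306 and 12.826 rad), for 0.2 s.
At the end, for the whole second after the job is handed in: Wheel two turns (12.566 rad, within 0.26) from the closed stop and at rest (under 0.15 rad/s), handle gripped: fingers press it with over 3 N, grasp point within 13 mm of its axis sideways and 40 mm of its centre; bottle, glasses and offcut within 30 mm of their start (all of step 2 and velocity of joint wheel between -0.15 and 0.15 rad/s and contact force between the fingers and handle above 3 N and horizontal distance between the grasp point and handle below 0.013 m and distance between the grasp point and handle below 0.04 m and distance of each of oil_bottle, glasses, offcut from where it was at the start of the episode below 0.03 m); the arm keeps its last pose, push and grip.
It fails at once if oil bottle pushed more than 30 mm (distance of oil_bottle from where it was at the start of the episode above 0.03 m).
It fails at once if glasses pushed more than 30 mm (distance of glasses from where it was at the start of the episode above 0.03 m).
It fails at once if offcut pushed more than 30 mm (distance of offcut from where it was at the start of the episode above 0.03 m).
It fails at once if the oil bottle is knocked over (angle between oil_bottle's own z axis and vertical above 0.5 rad).
It also fails if it takes over 64 s, if anything falls off the work surface, if the arm or the gripper's body presses on something with over 40 N, if the wrist force passes 120 N, or if a joint passes its speed limit or range.

## Working session

There is one attempt and no reset: what is moved stays moved. The work goes in short steps, Python scripts to look and compute and a tool call to move; the robot and the scene stay as the last step left them, time stands still between calls to the robot, and variables do not carry over. Pictures are saved under pics/ and viewed, and the job is handed in when it is done.

Besides the shell and the picture viewer there is one more tool, called after "Emit:" by a JSON object that holds its "method" and its "body". apply_moves: Moves the arm, as the interface text tells. Its arguments: {"type":"object","properties":{"moves":{"type":"array"},"squeeze":{"type":"number"}},"required":["moves"]}

```bash
ls; mkdir -p pics
python3 - <<'E'
from station import *
import cv2
for n in("side","top"):
    im=read_camera(n); cv2.imwrite(f"pics/{n}0.png",im[:,:,::-1]); c=get_calibration(n); print(n,c)
print(get_state())
E
```

```text
pics
side {'intrinsics': array([[494.21512647,   0.        , 319.3079708 ],
       [  0.        , 494.21512647, 238.3880641 ],
       [  0.        ,   0.        ,   1.        ]]), 'position': array([0.44133049, 1.0501686 , 0.71908691]), 'orientation': array([-0.23218308,  2.65838134, -1.48365412])}
top {'intrinsics': array([[609.16248438,   0.        , 318.03917563],
       [  0.        , 609.16248438, 242.02804224],
       [  0.        ,   0.        ,   1.        ]]), 'position': array([0.51659271, 0.09318533, 1.42674774]), 'orientation': array([-2.14942347,  2.2038467 , -0.07815324])}
{'time': 0.1, 'qpos': array([-1.31669629e+00,  9.17929289e-02,  1.23175128e+00, -6.14012221e-06,
        1.81980777e+00, -5.67050501e-02]), 'qvel': array([-0.00096164, -0.0016057 , -0.00357714, -0.00014867,  0.0024002 ,
        0.00079239]), 'tau': array([ 2.71871111e-03, -4.47858381e+01, -4.07570350e+01,  7.00338325e-02,
        2.84232572e-02, -1.15225630e-04]), 'eef_pos': array([ 0.18343024, -0.57102958,  0.24062234]), 'orientation': array([-3.10200556e+00, -4.85975589e-01,  2.81458294e-04]), 'contact_force': array([-0.23258363,  0.53659715,  0.37492441]), 'wrist_torque': array([-0.01060348, -0.03757804, -0.0129363 ]), 'gripper_width': 0.08777568532540979}
```

View pics/side0.png

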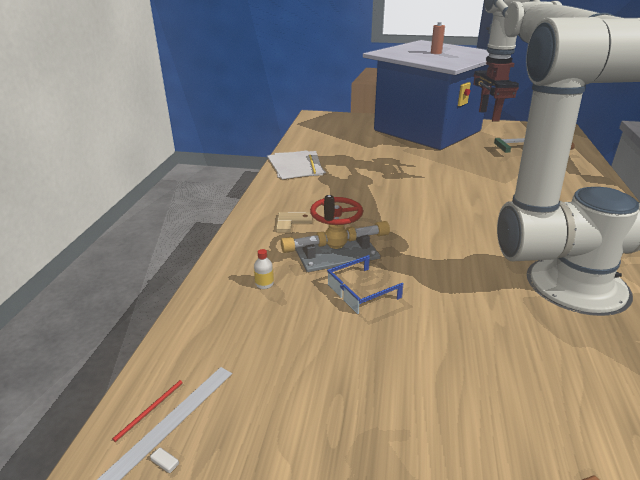

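View pics/top0.png

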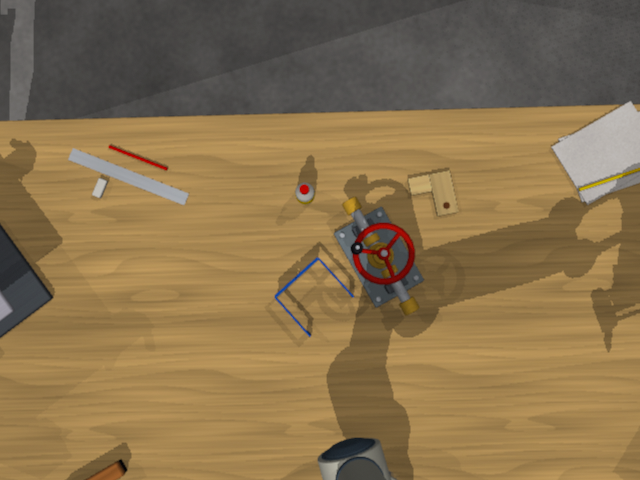

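```bash
cat > h.py <<'E'
from station import *
import numpy as np, cv2
from scipy.spatial.transform import Rotation as R
def ray(n,u,v,z):
    c=get_calibration(n);K=c["intrinsics"];p=np.array(c["position"]);Rm=R.from_rotvec(c["orientation"]).as_matrix()
    d=Rm@np.linalg.solve(K,[u,v,1]); return p+d*(z-p[2])/d[2]
def proj(n,P):
    c=get_calibration(n);K=c["intrinsics"];Rm=R.from_rotvec(c["orientation"]).as_matrix()
    q=(np.atleast_2d(P)-c["position"])@Rm; q=q@K.T; return q[:,:2]/q[:,2:]
E
python3 - <<'E'
from h import *
im=cv2.imread("pics/top0.png")
hsv=cv2.cvtColor(im,cv2.COLOR_BGR2HSV)
m=cv2.inRange(hsv,(0,150,80),(6,255,255))|cv2.inRange(hsv,(174,150,80),(180,255,255))
m[:,:340]=0;m[:215]=0;m[290:]=0;m[:,:348]=0;m[:,420:]=0
cs,_=cv2.findContours(m,cv2.RETR_EXTERNAL,cv2.CHAIN_APPROX_NONE)
c=max(cs,key=cv2.contourArea); print(cv2.fitEllipse(cv2.convexHull(c)),cv2.boundingRect(c))
(u,v),_,_=cv2.fitEllipse(cv2.convexHull(c))
h=ray("top",u,v,.13);print("hub",h)
for nm,a,z in(("handle top",(357,247),.195),("pipeA",(351,205),.062),("pipeB",(409,306),.062),("bottlecap",(304,189),.095),("gl1",(318,259),.04),("gl2",(276,296),.04),("gl3",(353,296),.04),("gl4",(310,334),.04),("off",(440,192),.012)):
    print(nm,ray("top",*a,z))
print("side hub",ray("side",337,210,.13), "side handle top",ray("side",329,196,.195))
t=cv2.resize(im[170:320,300:480],None,fx=4,fy=4,interpolation=cv2.INTER_CUBIC);cv2.imwrite("pics/z0.png",t)
s=cv2.imread("pics/side0.png");cv2.imwrite("pics/z1.png",cv2.resize(s[180:320,240:420],None,fx=4,fy=4,interpolation=cv2.INTER_CUBIC))
E
```

```text
((383.33172607421875, 253.0347442626953), (61.102500915527344, 61.82246017456055), 115.49713134765625) (353, 223, 62, 61)
hub [ 0.5934037  -0.03612753  0.13      ]
handle top [0.60313822 0.02323138 0.195     ]
pipeA [0.70783736 0.02638536 0.062     ]
pipeB [ 0.47795364 -0.09605587  0.062     ]
bottlecap [0.74151868 0.13071403 0.095     ]
gl1 [0.58887247 0.10403883 0.04      ]
gl2 [0.50725065 0.20138887 0.04      ]
gl3 [0.50296126 0.02679723 0.04      ]
gl4 [0.41994926 0.12626256 0.04      ]
off [ 0.74011335 -0.1851393   0.012     ]
side hub [ 0.59045652 -0.03127409  0.13      ] side handle top [0.60251775 0.02289128 0.195     ]
```

View pics/z0.png

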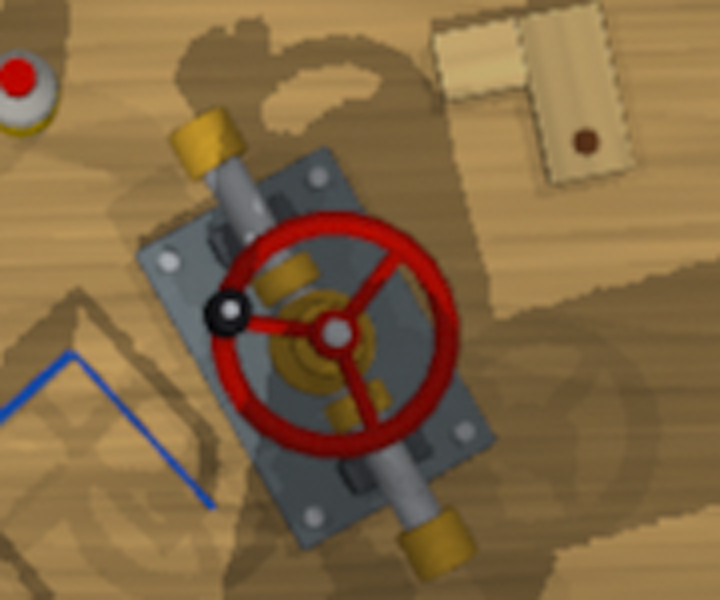

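View pics/z1.png

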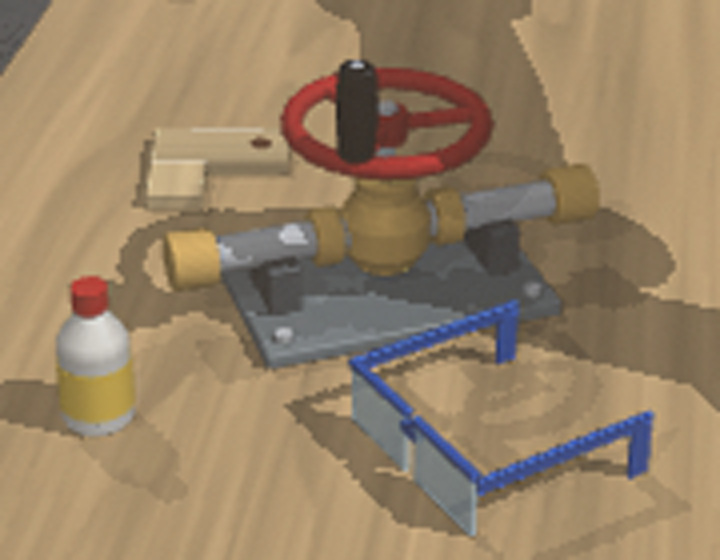

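Run:
```python
from h import *
import station
print([x for x in dir(station) if not x.startswith('_')])
print(globals().get('tips_ahead'))
s=get_state();M=R.from_rotvec(s["orientation"]);print(M.as_matrix().round(3))
T=R.from_rotvec([np.pi,0,0]);print("turn",(M.inv()*T).as_rotvec(degrees=True))
# refine valve fit: model points
import itertools
h=np.array([.5935,-.0355])
for n in("top","side"):
    im=cv2.imread(f"pics/{n}0.png")
    for r,z in((.067,.127),):
        a=np.linspace(0,2*np.pi,60);P=np.c_[h[0]+r*np.cos(a),h[1]+r*np.sin(a),0*a+z]
        for p in proj(n,P):cv2.circle(im,tuple(p.round().astype(int)),0,(0,255,0),-1)
    th=np.radians(80)
    for z in(.135,.195):
        p=proj(n,[h[0]+.06*np.cos(th),h[1]+.06*np.sin(th),z])[0];cv2.circle(im,tuple(p.round().astype(int)),0,(255,255,0),-1)
    y,x=(200,320) if n=="top" else (180,280)
    cv2.imwrite(f"pics/ov_{n}.png",cv2.resize(im[y:y+100,x:x+130],None,fx=5,fy=5,interpolation=cv2.INTER_NEAREST))
```

```text
['PlanningError', 'close_job', 'get_calibration', 'get_state', 'read_camera', 'tips_ahead']
0.019
[[ 0.952  0.306 -0.   ]
 [ 0.306 -0.952  0.002]
 [ 0.    -0.002 -1.   ]]
turn [-1.00682159e-01  1.03135489e-02  1.78077289e+01]
```

```bash
cd pics; python3 -c "
import cv2,numpy as np
a=cv2.imread('ov_top.png');b=cv2.imread('ov_side.png');cv2.imwrite('ov.png',cv2.resize(np.hstack([a,b]),(800,308)))"
```

```text
(no output)
```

View pics/ov.png

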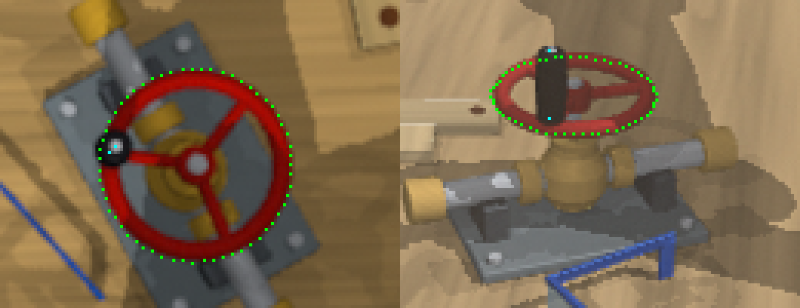

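Emit:
{"method": "apply_moves", "body": {"moves": [[0,0,-0.01,0,0,5.9,0.0878],[0,0,-0.01,0,0,5.9,0.0878],[0,0,0,0,0,6.0,0.0878],[0.01,-0.014,0,0,0,0,0.0878],[0.02,-0.028,0,0,0,0,0.0878],[0.02,-0.028,0,0,0,0,0.0878],[0.02,-0.028,0,0,0,0,0.0878],[0.02,-0.028,0,0,0,0,0.0878]], "squeeze": 25}}

```text
time: 0.77
eef_pos: [0.2739, -0.4439, 0.261]
orientation: [-3.141, 0.001, 0.001]
contact_force: [0.4, -0.4, 0.4]
gripper_width: 0.0876
```

Emit:
{"method": "apply_moves", "body": {"moves": [[0.02,-0.029,0,0,0,0,0.0878],[0.02,-0.029,0,0,0,0,0.0878],[0.02,-0.029,0,0,0,0,0.0878],[0.02,-0.029,0,0,0,0,0.0878],[0.02,-0.029,0,0,0,0,0.0878],[0.02,-0.029,0,0,0,0,0.0878],[0.02,-0.029,0,0,0,0,0.0878],[0.02,-0.029,0,0,0,0,0.0878]]}}

```text
time: 1.43
eef_pos: [0.434, -0.2116, 0.2613]
orientation: [-3.141, -0.0, 0.001]
contact_force: [-0.2, 0.5, 0.8]
gripper_width: 0.0879
```

Emit:
{"method": "apply_moves", "body": {"moves": [[0.022,-0.03,0,0,0,0,0.0878],[0.022,-0.03,0,0,0,0,0.0878],[0.022,-0.03,0,0,0,0,0.0878],[0.022,-0.03,0,0,0,0,0.0878],[0.022,-0.03,0,0,0,0,0.0878],[0.022,-0.03,0,0,0,0,0.0878],[0.022,-0.03,0,0,0,0,0.0878],[0.016,-0.025,0,0,0,0,0.0878]]}}

```text
time: 2.1
eef_pos: [0.6044, 0.0242, 0.2606]
orientation: [-3.141, -0.002, 0.002]
contact_force: [0.6, -1.9, -0.6]
gripper_width: 0.0876
```

Emit:
{"method": "apply_moves", "body": {"moves": [[0,0,0.015,0,0,0,0.0878],[0,0,0.02,0,0,0,0.0878],[0,0,0.02,0,0,0,0.0878],[0,0,0.02,0,0,0,0.0878],[0,0,0.017,0,0,0,0.0878],[0,0,0,0,0,0,0.0878],[0,0,0,0,0,0,0.0878],[0,0,0,0,0,0,0.0878]]}}

```text
time: 2.77
eef_pos: [0.6037, 0.0217, 0.1707]
orientation: [-3.142, -0.0, -0.002]
contact_force: [0.3, -0.7, 1.6]
gripper_width: 0.0877
```

Run:
```python
from h import *
t=read_camera("top")[:,:,::-1];s=read_camera("side")[:,:,::-1]
a=cv2.resize(t[180:310,300:430],(390,390));b=cv2.resize(s[130:260,270:400],(390,390))
cv2.imwrite("pics/g1.png",np.hstack([a,b]));print(get_state()["eef_pos"])
```

```text
[0.6040738  0.02171872 0.17154951]
```

View pics/g1.png

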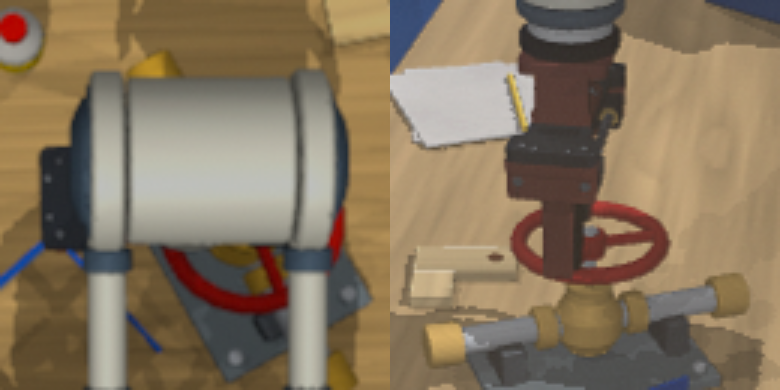

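The side view shows the near finger squarely in front of the handle. Nothing else is touched.

Emit:
{"method": "apply_moves", "body": {"moves": [[0,0,0.003,0,0,0,0.0],[0,0,0,0,0,0,0.0],[0,0,0,0,0,0,0.0],[0,0,0,0,0,0,0.0],[0,0,0,0,0,0,0.0],[0,0,0,0,0,0,0.0],[0,0,0,0,0,0,0.0],[0,0,0,0,0,0,0.0]]}}

```text
time: 3.53
eef_pos: [0.6034, 0.0218, 0.1666]
orientation: [-3.142, -0.0, 0.0]
contact_force: [-0.2, -0.2, -1.1]
gripper_width: 0.0376
```

Emit:
{"method": "apply_moves", "body": {"moves": [[0,0,0,0,0,0,0.0],[0,0,0,0,0,0,0.0],[0,0,0,0,0,0,0.0],[0,0,0,0,0,0,0.0],[0,0,0,0,0,0,0.0],[0,0,0,0,0,0,0.0],[0,0,0,0,0,0,0.0],[0,0,0,0,0,0,0.0]]}}

```text
time: 4.2
eef_pos: [0.6034, 0.0222, 0.1666]
orientation: [-3.141, -0.001, 0.0]
contact_force: [-0.5, 4.2, -0.7]
gripper_width: 0.0249
```

```bash
cat > tab.py <<'E'
import numpy as np,sys
def tab(a0,step,n,start=None,c=(.5935,-.0363),r=.06):
    c=np.array(c); p=np.array(start) if start is not None else c+r*np.array([np.cos(np.radians(a0)),np.sin(np.radians(a0))])
    rows=[]
    for i in range(1,n+1):
        a=np.radians(a0+step*i); t=c+r*np.array([np.cos(a),np.sin(a)])
        d=(t-p).round(4); p=p+d; rows.append([d[0],-d[1]])
    for i in range(0,n,8):
        print(a0+step*(i),'->',a0+step*(i+len(rows[i:i+8])),[[round(float(x),4),round(float(y),4),0,0,0,0,0.0] for x,y in rows[i:i+8]])
E
python3 -c "
from tab import *
tab(80,-8,16,start=(.6036,.0225))"
```

```text
80 -> 16 [[0.0084, 0.0017, 0, 0, 0, 0, 0.0], [0.0078, 0.0032, 0, 0, 0, 0, 0.0], [0.0073, 0.0042, 0, 0, 0, 0, 0.0], [0.0065, 0.0051, 0, 0, 0, 0, 0.0], [0.0059, 0.006, 0, 0, 0, 0, 0.0], [0.0049, 0.0068, 0, 0, 0, 0, 0.0], [0.0039, 0.0074, 0, 0, 0, 0, 0.0], [0.0029, 0.0079, 0, 0, 0, 0, 0.0]]
16 -> -48 [[0.0017, 0.0081, 0, 0, 0, 0, 0.0], [0.0006, 0.0084, 0, 0, 0, 0, 0.0], [-0.0006, 0.0084, 0, 0, 0, 0, 0.0], [-0.0017, 0.0081, 0, 0, 0, 0, 0.0], [-0.0029, 0.0079, 0, 0, 0, 0, 0.0], [-0.0039, 0.0074, 0, 0, 0, 0, 0.0], [-0.0049, 0.0068, 0, 0, 0, 0, 0.0], [-0.0059, 0.006, 0, 0, 0, 0, 0.0]]
```

Emit:
{"method": "apply_moves", "body": {"moves": [[0.0084,0.0017,0,0,0,0,0.0],[0.0078,0.0032,0,0,0,0,0.0],[0.0073,0.0042,0,0,0,0,0.0],[0.0065,0.0051,0,0,0,0,0.0],[0.0059,0.006,0,0,0,0,0.0],[0.0049,0.0068,0,0,0,0,0.0],[0.0039,0.0074,0,0,0,0,0.0],[0.0029,0.0079,0,0,0,0,0.0]]}}

```text
time: 4.87
eef_pos: [0.6517, -0.0214, 0.1666]
orientation: [3.142, -0.0, 0.001]
contact_force: [-1.4, 3.6, 2.5]
gripper_width: 0.025
```

Emit:
{"method": "apply_moves", "body": {"moves": [[0.0017,0.0081,0,0,0,0,0.0],[0.0006,0.0084,0,0,0,0,0.0],[-0.0006,0.0084,0,0,0,0,0.0],[-0.0017,0.0081,0,0,0,0,0.0],[-0.0029,0.0079,0,0,0,0,0.0],[-0.0039,0.0074,0,0,0,0,0.0],[-0.0049,0.0068,0,0,0,0,0.0],[-0.0059,0.006,0,0,0,0,0.0]]}}

```text
time: 5.53
eef_pos: [0.6329, -0.0824, 0.1666]
orientation: [3.142, -0.0, 0.0]
contact_force: [1.0, 3.6, 0.7]
gripper_width: 0.025
```

```bash
python3 -c "
from tab import *
tab(-48,-8,11)
print();tab(-136,-2,8)
from h import *
import station
s=get_state();print(s['eef_pos'],s['contact_force'],s['wrist_torque'])"
```

```text
-48 -> -112 [[-0.0066, 0.0052, 0, 0, 0, 0, 0.0], [-0.0072, 0.0041, 0, 0, 0, 0, 0.0], [-0.0078, 0.0032, 0, 0, 0, 0, 0.0], [-0.0081, 0.002, 0, 0, 0, 0, 0.0], [-0.0084, 0.0009, 0, 0, 0, 0, 0.0], [-0.0083, -0.0003, 0, 0, 0, 0, 0.0], [-0.0083, -0.0015, 0, 0, 0, 0, 0.0], [-0.0079, -0.0026, 0, 0, 0, 0, 0.0]]
-112 -> -136 [[-0.0075, -0.0036, 0, 0, 0, 0, 0.0], [-0.007, -0.0047, 0, 0, 0, 0, 0.0], [-0.0062, -0.0056, 0, 0, 0, 0, 0.0]]

-136 -> -152 [[-0.0014, -0.0015, 0, 0, 0, 0, 0.0], [-0.0014, -0.0016, 0, 0, 0, 0, 0.0], [-0.0013, -0.0016, 0, 0, 0, 0, 0.0], [-0.0013, -0.0017, 0, 0, 0, 0, 0.0], [-0.0012, -0.0017, 0, 0, 0, 0, 0.0], [-0.0011, -0.0018, 0, 0, 0, 0, 0.0], [-0.0011, -0.0018, 0, 0, 0, 0, 0.0], [-0.001, -0.0018, 0, 0, 0, 0, 0.0]]
[ 0.63288897 -0.08238035  0.16660627] [1.03609921 3.6322773  0.69885733] [ 0.72214559 -0.16728359 -0.04097563]
```

Emit:
{"method": "apply_moves", "body": {"moves": [[-0.0066,0.0052,0,0,0,0,0.0],[-0.0072,0.0041,0,0,0,0,0.0],[-0.0078,0.0032,0,0,0,0,0.0],[-0.0081,0.002,0,0,0,0,0.0],[-0.0084,0.0009,0,0,0,0,0.0],[-0.0083,-0.0003,0,0,0,0,0.0],[-0.0083,-0.0015,0,0,0,0,0.0],[-0.0079,-0.0026,0,0,0,0,0.0]]}}

```text
time: 6.2
eef_pos: [0.5704, -0.0923, 0.1666]
orientation: [-3.141, -0.001, -0.002]
contact_force: [6.4, 4.8, -2.2]
gripper_width: 0.0247
```

Emit:
{"method": "apply_moves", "body": {"moves": [[-0.0075,-0.0036,0,0,0,0,0.0],[-0.007,-0.0047,0,0,0,0,0.0],[-0.0062,-0.0056,0,0,0,0,0.0],[0,0,0,0,0,0,0.0],[-0.0014,-0.0015,0,0,0,0,0.0],[-0.0014,-0.0016,0,0,0,0,0.0],[-0.0013,-0.0016,0,0,0,0,0.0],[-0.0013,-0.0017,0,0,0,0,0.0]]}}

```text
time: 6.87
eef_pos: [0.5452, -0.0724, 0.1666]
orientation: [3.141, 0.0, 0.005]
contact_force: [7.1, 2.4, -2.5]
gripper_width: 0.0249
```

Emit:
{"method": "apply_moves", "body": {"moves": [[-0.0012,-0.0017,0,0,0,0,0.0],[-0.0011,-0.0018,0,0,0,0,0.0],[-0.0011,-0.0018,0,0,0,0,0.0],[-0.001,-0.0018,0,0,0,0,0.0],[0,0,0,0,0,0,0.0],[0,0,0,0,0,0,0.0],[0,0,0,0,0,0,0.0],[0,0,0,0,0,0,0.0]]}}

```text
time: 7.53
eef_pos: [0.5407, -0.0653, 0.1666]
orientation: [3.141, 0.001, 0.004]
contact_force: [6.7, 2.5, -2.8]
gripper_width: 0.0252
```

```bash
python3 -c "
from tab import *
tab(-152,-2,8)
"
```

```text
-152 -> -168 [[-0.001, -0.0019, 0, 0, 0, 0, 0.0], [-0.0008, -0.0019, 0, 0, 0, 0, 0.0], [-0.0009, -0.0019, 0, 0, 0, 0, 0.0], [-0.0007, -0.0019, 0, 0, 0, 0, 0.0], [-0.0007, -0.002, 0, 0, 0, 0, 0.0], [-0.0006, -0.002, 0, 0, 0, 0, 0.0], [-0.0005, -0.0021, 0, 0, 0, 0, 0.0], [-0.0005, -0.002, 0, 0, 0, 0, 0.0]]
```

Emit:
{"method": "apply_moves", "body": {"moves": [[-0.001,-0.0019,0,0,0,0,0.0],[-0.0008,-0.0019,0,0,0,0,0.0],[-0.0009,-0.0019,0,0,0,0,0.0],[0,0,0,0,0,0,0.0],[0,0,0,0,0,0,0.0],[0,0,0,0,0,0,0.0],[0,0,0,0,0,0,0.0],[0,0,0,0,0,0,0.0]]}}

```text
time: 8.2
eef_pos: [0.5381, -0.0599, 0.1666]
orientation: [3.141, 0.0, 0.004]
contact_force: [7.7, 1.1, -2.5]
gripper_width: 0.025
```

Emit:
{"method": "apply_moves", "body": {"moves": [[-0.0007,-0.0019,0,0,0,0,0.0],[-0.0007,-0.002,0,0,0,0,0.0],[-0.0006,-0.002,0,0,0,0,0.0],[-0.0005,-0.0021,0,0,0,0,0.0],[-0.0005,-0.002,0,0,0,0,0.0],[0,0,0,0,0,0,0.0],[0,0,0,0,0,0,0.0],[0,0,0,0,0,0,0.0]]}}

```text
time: 8.87
eef_pos: [0.5351, -0.0503, 0.1666]
orientation: [3.14, -0.001, 0.004]
contact_force: [7.5, -0.2, -2.3]
gripper_width: 0.0245
```

Run:
```python
from h import *
s=get_state();print(s['eef_pos'],s['contact_force'],s['wrist_torque'])
t=read_camera("top")[:,:,::-1];s=read_camera("side")[:,:,::-1]
a=cv2.resize(t[180:310,320:450],(390,390));b=cv2.resize(s[130:260,270:400],(390,390))
cv2.imwrite("pics/g2.png",np.hstack([a,b]))
from tab import *
tab(-168,-8,25)
```

```text
[ 0.53508248 -0.05027411  0.16664367] [ 7.54175946 -0.15422825 -2.27408763] [ 0.16316722 -1.06661715  0.02027487]
-168 -> -232 [[-0.0012, -0.0083, 0, 0, 0, 0, 0.0], [0.0, -0.0084, 0, 0, 0, 0, 0.0], [0.0012, -0.0082, 0, 0, 0, 0, 0.0], [0.0023, -0.0081, 0, 0, 0, 0, 0.0], [0.0034, -0.0076, 0, 0, 0, 0, 0.0], [0.0044, -0.0071, 0, 0, 0, 0, 0.0], [0.0054, -0.0065, 0, 0, 0, 0, 0.0], [0.0062, -0.0056, 0, 0, 0, 0, 0.0]]
-232 -> -296 [[0.007, -0.0046, 0, 0, 0, 0, 0.0], [0.0075, -0.0037, 0, 0, 0, 0, 0.0], [0.008, -0.0026, 0, 0, 0, 0, 0.0], [0.0082, -0.0014, 0, 0, 0, 0, 0.0], [0.0084, -0.0003, 0, 0, 0, 0, 0.0], [0.0083, 0.0008, 0, 0, 0, 0, 0.0], [0.0081, 0.0021, 0, 0, 0, 0, 0.0], [0.0078, 0.0031, 0, 0, 0, 0, 0.0]]
-296 -> -360 [[0.0072, 0.0042, 0, 0, 0, 0, 0.0], [0.0066, 0.0051, 0, 0, 0, 0, 0.0], [0.0059, 0.0061, 0, 0, 0, 0, 0.0], [0.0049, 0.0067, 0, 0, 0, 0, 0.0], [0.0039, 0.0074, 0, 0, 0, 0, 0.0], [0.0029, 0.0079, 0, 0, 0, 0, 0.0], [0.0017, 0.0082, 0, 0, 0, 0, 0.0], [0.0006, 0.0083, 0, 0, 0, 0, 0.0]]
-360 -> -368 [[-0.0006, 0.0084, 0, 0, 0, 0, 0.0]]
```

View pics/g2.png

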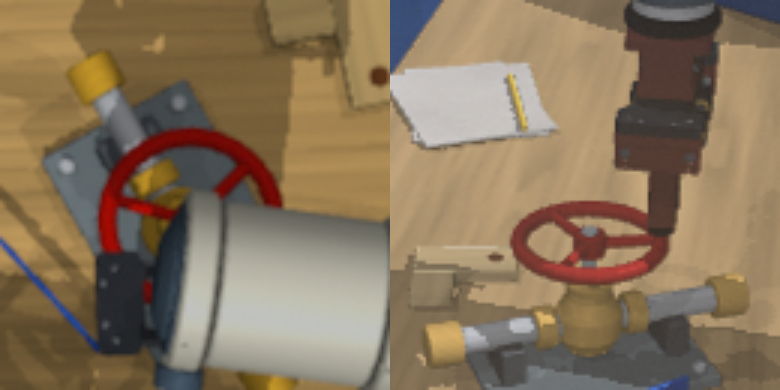

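The wheel follows past 208°, so the stop must be at the 28° side. I'll continue round.

Emit:
{"method": "apply_moves", "body": {"moves": [[-0.0007,-0.0083,0,0,0,0,0.0],[0.0,-0.0084,0,0,0,0,0.0],[0.0012,-0.0082,0,0,0,0,0.0],[0.0023,-0.0081,0,0,0,0,0.0],[0.0034,-0.0076,0,0,0,0,0.0],[0.0044,-0.0071,0,0,0,0,0.0],[0.0054,-0.0065,0,0,0,0,0.0],[0.0062,-0.0056,0,0,0,0,0.0]]}}

```text
time: 9.63
eef_pos: [0.5571, 0.0107, 0.1666]
orientation: [3.141, 0.0, -0.001]
contact_force: [0.7, -6.1, -0.9]
gripper_width: 0.0249
```

Emit:
{"method": "apply_moves", "body": {"moves": [[0.007,-0.0046,0,0,0,0,0.0],[0.0075,-0.0037,0,0,0,0,0.0],[0.008,-0.0026,0,0,0,0,0.0],[0.0082,-0.0014,0,0,0,0,0.0],[0.0084,-0.0003,0,0,0,0,0.0],[0.0083,0.0008,0,0,0,0,0.0],[0.0081,0.0021,0,0,0,0,0.0],[0.0078,0.0031,0,0,0,0,0.0]]}}

```text
time: 10.3
eef_pos: [0.6199, 0.0172, 0.1666]
orientation: [-3.142, -0.001, 0.005]
contact_force: [-6.0, -5.4, 2.8]
gripper_width: 0.025
```

Run:
```python
from h import *
s=get_state();print(s['eef_pos'],s['contact_force'],s['wrist_torque'])
from tab import *
c=(.594,-.0363)
tab(-296,-6,4,c=c);tab(-320,-2,12,c=c)
```

```text
[0.6199285  0.01717184 0.16657307] [-5.98614358 -5.39312569  2.75891528] [-0.80885359  1.03092093 -0.02073897]
-296 -> -320 [[0.0055, 0.003, 0, 0, 0, 0, 0.0], [0.0051, 0.0036, 0, 0, 0, 0, 0.0], [0.0048, 0.0042, 0, 0, 0, 0, 0.0], [0.0043, 0.0046, 0, 0, 0, 0, 0.0]]
-320 -> -336 [[0.0013, 0.0016, 0, 0, 0, 0, 0.0], [0.0013, 0.0017, 0, 0, 0, 0, 0.0], [0.0012, 0.0017, 0, 0, 0, 0, 0.0], [0.0011, 0.0018, 0, 0, 0, 0, 0.0], [0.0011, 0.0018, 0, 0, 0, 0, 0.0], [0.001, 0.0018, 0, 0, 0, 0, 0.0], [0.001, 0.0019, 0, 0, 0, 0, 0.0], [0.0009, 0.0019, 0, 0, 0, 0, 0.0]]
-336 -> -344 [[0.0008, 0.0019, 0, 0, 0, 0, 0.0], [0.0007, 0.0019, 0, 0, 0, 0, 0.0], [0.0007, 0.002, 0, 0, 0, 0, 0.0], [0.0006, 0.002, 0, 0, 0, 0, 0.0]]
```

Emit:
{"method": "apply_moves", "body": {"moves": [[0.0055,0.003,0,0,0,0,0.0],[0.0051,0.0036,0,0,0,0,0.0],[0.0048,0.0042,0,0,0,0,0.0],[0.0043,0.0046,0,0,0,0,0.0],[0.0013,0.0016,0,0,0,0,0.0],[0.0013,0.0017,0,0,0,0,0.0],[0.0,0.0,0,0,0,0,0.0],[0.0,0.0,0,0,0,0,0.0]]}}

```text
time: 10.97
eef_pos: [0.6421, -0.0012, 0.1666]
orientation: [-3.141, -0.001, 0.004]
contact_force: [-4.4, -3.3, 1.4]
gripper_width: 0.0251
```

Emit:
{"method": "apply_moves", "body": {"moves": [[0.0012,0.0017,0,0,0,0,0.0],[0.0011,0.0018,0,0,0,0,0.0],[0.0011,0.0018,0,0,0,0,0.0],[0.0,0.0,0,0,0,0,0.0],[0.0,0.0,0,0,0,0,0.0],[0.0,0.0,0,0,0,0,0.0],[0.0,0.0,0,0,0,0,0.0],[0.0,0.0,0,0,0,0,0.0]]}}

```text
time: 11.63
eef_pos: [0.6454, -0.0062, 0.1666]
orientation: [-3.14, -0.001, 0.004]
contact_force: [-4.7, -2.0, 2.4]
gripper_width: 0.0247
```

Emit:
{"method": "apply_moves", "body": {"moves": [[0.001,0.0018,0,0,0,0,0.0],[0.001,0.0019,0,0,0,0,0.0],[0.0,0.0,0,0,0,0,0.0],[0.0,0.0,0,0,0,0,0.0],[0.0,0.0,0,0,0,0,0.0],[0.0,0.0,0,0,0,0,0.0],[0.0,0.0,0,0,0,0,0.0],[0.0,0.0,0,0,0,0,0.0]]}}

```text
time: 12.3
eef_pos: [0.6468, -0.0087, 0.1666]
orientation: [-3.139, -0.003, 0.006]
contact_force: [-7.6, 2.1, 2.9]
gripper_width: 0.0249
```

Emit:
{"method": "apply_moves", "body": {"moves": [[0.0009,0.0019,0,0,0,0,0.0],[0.0008,0.0019,0,0,0,0,0.0],[0.0,0.0,0,0,0,0,0.0],[0.0,0.0,0,0,0,0,0.0],[0.0,0.0,0,0,0,0,0.0],[0.0,0.0,0,0,0,0,0.0],[0.0,0.0,0,0,0,0,0.0],[0.0,0.0,0,0,0,0,0.0]]}}

```text
time: 12.97
eef_pos: [0.647, -0.0089, 0.1665]
orientation: [-3.133, -0.008, 0.012]
contact_force: [-13.8, 11.9, 5.4]
gripper_width: 0.0254
```

Run:
```python
from h import *
s=get_state();print(s['eef_pos'],s['contact_force'])
t=read_camera("top")[:,:,::-1];s=read_camera("side")[:,:,::-1]
a=cv2.resize(t[180:310,320:450],(390,390));b=cv2.resize(s[130:260,270:400],(390,390))
cv2.imwrite("pics/g3.png",np.hstack([a,b]))
from tab import *
tab(27.5,10,72,c=(.594,-.0363),r=.0597,start=(.6496,-.0138))
```

```text
[ 0.64702293 -0.00894537  0.16652779] [-13.75038959  11.91666077   5.3680258 ]
27.5 -> 107.5 [[-0.0082, -0.0138, 0, 0, 0, 0, 0.0], [-0.0071, -0.0077, 0, 0, 0, 0, 0.0], [-0.0082, -0.0064, 0, 0, 0, 0, 0.0], [-0.0093, -0.0048, 0, 0, 0, 0, 0.0], [-0.0099, -0.0031, 0, 0, 0, 0, 0.0], [-0.0103, -0.0013, 0, 0, 0, 0, 0.0], [-0.0104, 0.0004, 0, 0, 0, 0, 0.0], [-0.0102, 0.0023, 0, 0, 0, 0, 0.0]]
107.5 -> 187.5 [[-0.0096, 0.0039, 0, 0, 0, 0, 0.0], [-0.0087, 0.0056, 0, 0, 0, 0, 0.0], [-0.0077, 0.0071, 0, 0, 0, 0, 0.0], [-0.0064, 0.0082, 0, 0, 0, 0, 0.0], [-0.0048, 0.0093, 0, 0, 0, 0, 0.0], [-0.0031, 0.0099, 0, 0, 0, 0, 0.0], [-0.0013, 0.0103, 0, 0, 0, 0, 0.0], [0.0004, 0.0104, 0, 0, 0, 0, 0.0]]
187.5 -> 267.5 [[0.0023, 0.0102, 0, 0, 0, 0, 0.0], [0.0039, 0.0096, 0, 0, 0, 0, 0.0], [0.0056, 0.0087, 0, 0, 0, 0, 0.0], [0.0071, 0.0077, 0, 0, 0, 0, 0.0], [0.0082, 0.0064, 0, 0, 0, 0, 0.0], [0.0093, 0.0048, 0, 0, 0, 0, 0.0], [0.0099, 0.0031, 0, 0, 0, 0, 0.0], [0.0103, 0.0013, 0, 0, 0, 0, 0.0]]
267.5 -> 347.5 [[0.0104, -0.0004, 0, 0, 0, 0, 0.0], [0.0102, -0.0023, 0, 0, 0, 0, 0.0], [0.0096, -0.0039, 0, 0, 0
[... 1013 characters left out ...]
0096, 0, 0, 0, 0, 0.0], [0.0056, 0.0087, 0, 0, 0, 0, 0.0], [0.0071, 0.0077, 0, 0, 0, 0, 0.0]]
587.5 -> 667.5 [[0.0082, 0.0064, 0, 0, 0, 0, 0.0], [0.0093, 0.0048, 0, 0, 0, 0, 0.0], [0.0099, 0.0031, 0, 0, 0, 0, 0.0], [0.0103, 0.0013, 0, 0, 0, 0, 0.0], [0.0104, -0.0004, 0, 0, 0, 0, 0.0], [0.0102, -0.0023, 0, 0, 0, 0, 0.0], [0.0096, -0.0039, 0, 0, 0, 0, 0.0], [0.0087, -0.0056, 0, 0, 0, 0, 0.0]]
667.5 -> 747.5 [[0.0077, -0.0071, 0, 0, 0, 0, 0.0], [0.0064, -0.0082, 0, 0, 0, 0, 0.0], [0.0048, -0.0093, 0, 0, 0, 0, 0.0], [0.0031, -0.0099, 0, 0, 0, 0, 0.0], [0.0013, -0.0103, 0, 0, 0, 0, 0.0], [-0.0004, -0.0104, 0, 0, 0, 0, 0.0], [-0.0023, -0.0102, 0, 0, 0, 0, 0.0], [-0.0039, -0.0096, 0, 0, 0, 0, 0.0]]
```

View pics/g3.png

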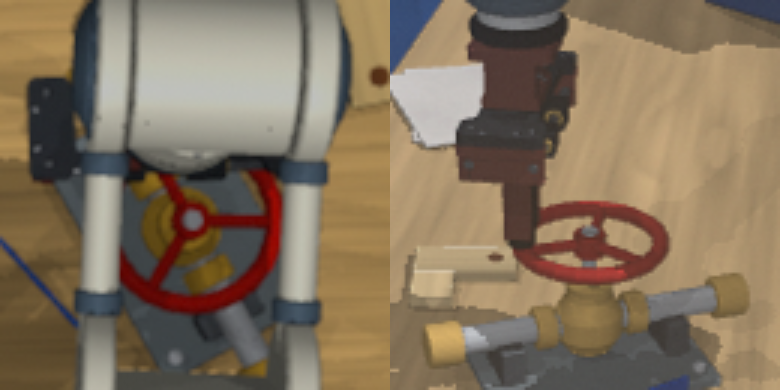

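The wheel stalls at 27.4° with the tangential force rising, and the handle spoke lies along the pipe axis, so the valve is closed. Next I'll back off two turns.

Emit:
{"method": "apply_moves", "body": {"moves": [[-0.0042,-0.0078,0,0,0,0,0.0],[-0.0111,-0.0137,0,0,0,0,0.0],[-0.0082,-0.0064,0,0,0,0,0.0],[-0.0093,-0.0048,0,0,0,0,0.0],[-0.0099,-0.0031,0,0,0,0,0.0],[-0.0103,-0.0013,0,0,0,0,0.0],[-0.0104,0.0004,0,0,0,0,0.0],[-0.0102,0.0023,0,0,0,0,0.0]]}}

```text
time: 13.73
eef_pos: [0.5767, 0.0207, 0.1666]
orientation: [-3.141, -0.001, -0.004]
contact_force: [5.0, -3.9, -1.6]
gripper_width: 0.0248
```

Emit:
{"method": "apply_moves", "body": {"moves": [[-0.0096,0.0039,0,0,0,0,0.0],[-0.0087,0.0056,0,0,0,0,0.0],[-0.0077,0.0071,0,0,0,0,0.0],[-0.0064,0.0082,0,0,0,0,0.0],[-0.0048,0.0093,0,0,0,0,0.0],[-0.0031,0.0099,0,0,0,0,0.0],[-0.0013,0.0103,0,0,0,0,0.0],[0.0004,0.0104,0,0,0,0,0.0]]}}

```text
time: 14.4
eef_pos: [0.5344, -0.0457, 0.1666]
orientation: [-3.141, -0.0, 0.001]
contact_force: [4.5, 4.0, -3.1]
gripper_width: 0.025
```

Emit:
{"method": "apply_moves", "body": {"moves": [[0.0023,0.0102,0,0,0,0,0.0],[0.0039,0.0096,0,0,0,0,0.0],[0.0056,0.0087,0,0,0,0,0.0],[0.0071,0.0077,0,0,0,0,0.0],[0.0082,0.0064,0,0,0,0,0.0],[0.0093,0.0048,0,0,0,0,0.0],[0.0099,0.0031,0,0,0,0,0.0],[0.0103,0.0013,0,0,0,0,0.0]]}}

```text
time: 15.07
eef_pos: [0.5915, -0.097, 0.1665]
orientation: [-3.14, -0.0, 0.004]
contact_force: [-2.7, 8.0, 2.0]
gripper_width: 0.0246
```

Emit:
{"method": "apply_moves", "body": {"moves": [[0.0104,-0.0004,0,0,0,0,0.0],[0.0102,-0.0023,0,0,0,0,0.0],[0.0096,-0.0039,0,0,0,0,0.0],[0.0087,-0.0056,0,0,0,0,0.0],[0.0077,-0.0071,0,0,0,0,0.0],[0.0064,-0.0082,0,0,0,0,0.0],[0.0048,-0.0093,0,0,0,0,0.0],[0.0031,-0.0099,0,0,0,0,0.0]]}}

```text
time: 15.73
eef_pos: [0.652, -0.052, 0.1665]
orientation: [3.139, -0.003, -0.005]
contact_force: [-6.3, -1.8, 2.2]
gripper_width: 0.0248
```

Emit:
{"method": "apply_moves", "body": {"moves": [[0.0013,-0.0103,0,0,0,0,0.0],[-0.0004,-0.0104,0,0,0,0,0.0],[-0.0023,-0.0102,0,0,0,0,0.0],[-0.0039,-0.0096,0,0,0,0,0.0],[-0.0056,-0.0087,0,0,0,0,0.0],[-0.0071,-0.0077,0,0,0,0,0.0],[-0.0082,-0.0064,0,0,0,0,0.0],[-0.0093,-0.0048,0,0,0,0,0.0]]}}

```text
time: 16.4
eef_pos: [0.616, 0.0189, 0.1666]
orientation: [3.141, 0.001, 0.001]
contact_force: [2.8, -4.8, -0.6]
gripper_width: 0.0248
```

Emit:
{"method": "apply_moves", "body": {"moves": [[-0.0099,-0.0031,0,0,0,0,0.0],[-0.0103,-0.0013,0,0,0,0,0.0],[-0.0104,0.0004,0,0,0,0,0.0],[-0.0102,0.0023,0,0,0,0,0.0],[-0.0096,0.0039,0,0,0,0,0.0],[-0.0087,0.0056,0,0,0,0,0.0],[-0.0077,0.0071,0,0,0,0,0.0],[-0.0064,0.0082,0,0,0,0,0.0]]}}

```text
time: 17.07
eef_pos: [0.5433, -0.0042, 0.1666]
orientation: [-3.141, -0.002, -0.005]
contact_force: [8.8, -1.2, -3.5]
gripper_width: 0.0244
```

Tracking is good. The next three calls finish the second turn, with the last one slowing down.

Emit:
{"method": "apply_moves", "body": {"moves": [[-0.0048,0.0093,0,0,0,0,0.0],[-0.0031,0.0099,0,0,0,0,0.0],[-0.0013,0.0103,0,0,0,0,0.0],[0.0004,0.0104,0,0,0,0,0.0],[0.0023,0.0102,0,0,0,0,0.0],[0.0039,0.0096,0,0,0,0,0.0],[0.0056,0.0087,0,0,0,0,0.0],[0.0071,0.0077,0,0,0,0,0.0]]}}

```text
time: 17.73
eef_pos: [0.5538, -0.0817, 0.1665]
orientation: [-3.141, -0.0, 0.002]
contact_force: [0.2, 5.2, -0.2]
gripper_width: 0.0244
```

Emit:
{"method": "apply_moves", "body": {"moves": [[0.0082,0.0064,0,0,0,0,0.0],[0.0093,0.0048,0,0,0,0,0.0],[0.0099,0.0031,0,0,0,0,0.0],[0.0103,0.0013,0,0,0,0,0.0],[0.0104,-0.0004,0,0,0,0,0.0],[0.0102,-0.0023,0,0,0,0,0.0],[0.0096,-0.0039,0,0,0,0,0.0],[0.0087,-0.0056,0,0,0,0,0.0]]}}

```text
time: 18.4
eef_pos: [0.6302, -0.0848, 0.1665]
orientation: [-3.141, 0.0, 0.005]
contact_force: [-8.2, 4.7, 4.3]
gripper_width: 0.0249
```

Emit:
{"method": "apply_moves", "body": {"moves": [[0.0077,-0.0071,0,0,0,0,0.0],[0.0064,-0.0082,0,0,0,0,0.0],[0.0048,-0.0093,0,0,0,0,0.0],[0.0031,-0.0099,0,0,0,0,0.0],[0.0013,-0.0103,0,0,0,0,0.0],[-0.0004,-0.0104,0,0,0,0,0.0],[-0.0,-0.0,0,0,0,0,0.0],[0,0,0,0,0,0,0.0]]}}

```text
time: 19.07
eef_pos: [0.6533, -0.0291, 0.1666]
orientation: [-3.141, -0.001, 0.001]
contact_force: [-3.3, 1.5, 1.0]
gripper_width: 0.025
```

Emit:
{"method": "apply_moves", "body": {"moves": [[-0.001,-0.0052,0,0,0,0,0.0],[-0.0013,-0.005,0,0,0,0,0.0],[-0.0018,-0.0049,0,0,0,0,0.0],[-0.0021,-0.0047,0,0,0,0,0.0],[0,0,0,0,0,0,0.0],[0,0,0,0,0,0,0.0],[0,0,0,0,0,0,0.0],[0,0,0,0,0,0,0.0]]}}

```text
time: 19.73
eef_pos: [0.6467, -0.0087, 0.1666]
orientation: [-3.14, -0.001, 0.001]
contact_force: [-1.7, 2.0, 0.6]
gripper_width: 0.0248
```

Run:
```python
from h import *
s=get_state();print(s['eef_pos'],s['contact_force'],np.abs(s['qvel']).max())
d=s['eef_pos'][:2]-[.594,-.0363];print(np.degrees(np.arctan2(d[1],d[0])),np.hypot(*d))
t=read_camera("top")[:,:,::-1];s=read_camera("side")[:,:,::-1]
cv2.imwrite("pics/t_end.png",t);cv2.imwrite("pics/s_end.png",s)
a=cv2.resize(t[150:340,270:460],(390,390));b=cv2.resize(s[130:320,240:430],(390,390))
cv2.imwrite("pics/g4.png",np.hstack([a,b]))
```

```text
[ 0.64672257 -0.00866741  0.16662335] [-1.72138297  1.98441619  0.59830409] 0.0023621524575678033
27.65962733518853 0.05952503337555112
```

View pics/g4.png

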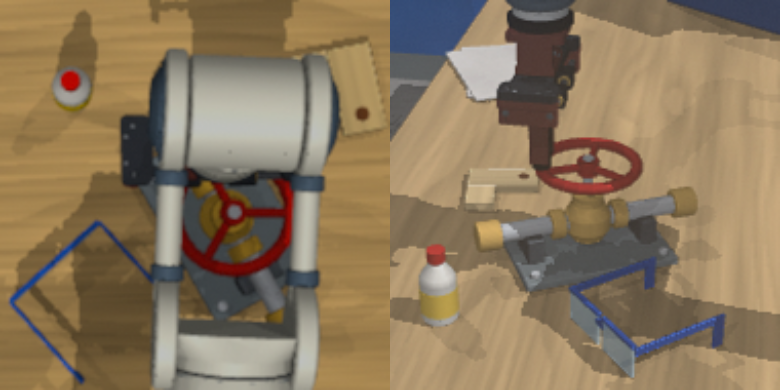

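The final view shows the wheel's spokes posed as they were at the stop, and the bottle, glasses and offcut unmoved. The TCP is 0.4 mm from where it stood at the stop. Handing in.

```bash
python3 -c "
from station import *
print(close_job())"
```

```text
the job is handed in; nothing more can be done
None
```

I closed the valve against its stop, backed it off two full turns anticlockwise, and handed the job in with the handle still gripped. The simulator gives no verdict, so the result rests on my own checks.

- **Closing:** I turned the wheel about 413° clockwise. It stalled with the handle at about 27.4°, in line with the pipe axis (about 28°). The force on the tool rose to about 18 N sideways while the tool stayed still.
- **Backing off:** Two turns anticlockwise brought the handle to 27.7°, about 0.4 mm from where it stood at the stop, well inside the 15° allowance. The arm was at rest, with joint speeds of 0.002 rad/s or less.
- **Grip:** The commanded squeeze is 25 N and the finger opening reads 24.8 mm. That is about 1 mm under the stated 26 mm grip diameter.
- **Grasp position:** The grasp point measured 59.5 mm from the wheel axis, against 60 mm for the handle.
- **Bystanders:** The oil bottle, safety glasses and offcut look unmoved in the last pictures; I checked this by eye only.
- **Time:** The job took about 20 s of the 64 s allowed.

No check failed. Small inward forces of about 5–9 N during turning suggest my estimate of the circle was off by less than a millimetre.

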